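Draw a silica cartridge from the flap-topped well

ROBOT

A 6-joint arm with a two-finger parallel gripper is mounted at the origin on the work surface. World frame = base frame: x ahead of the robot, y to its left, z up, the work surface at z = 0. Lengths are in m, angles in rad, forces in N, time in s.
With the tool pointing down it reaches from about 0.25 to 0.775 m from the base axis. Payload 4 kg.
Tool frame: the origin (TCP) lies midway between the tips of the shut fingers; the grasp point (between the pads) lies 19 mm behind it (tcp_to_grasp is the distance from the TCP to the grasp point, in m); z points along the fingers, y is the line along which they close (so a half turn about z gives the same grasp; the last joint's range is limited). The gripper opens to 94 mm and grips with 3 to 60 N. Pads are 16 mm wide; open, the fingers measure 119 mm over their backs; the gripper's body (75 mm by 177 mm) begins 78 mm behind the grasp point.
Start: joints at [1.172, 0.087, 1.371, -0, 1.684, -0.103], TCP at [0.16, 0.526, 0.206] pointing down, gripper open.
Joint ranges: [-3.1, 3.1], [-0.76, 2.03], [0.27, 2.55], [-1.08, 4.22], [0.17, 2.65], [-2.57, 2.57]. Speed limits (rad/s): [2.79, 2.79, 3.14, 3.14, 3.14, 3.14].

INTERFACE

Orientations are given as [roll, pitch, yaw] about the fixed x, y, z axes, in that order (R = Rz(yaw) Ry(pitch) Rx(roll)).
In Python, from plant import * gives the robot as it stands.
- The arm moves only by the shell command python3 -m crank 'ROWS' [FORCE]. ROWS is JSON, a list of rows, each an object of numbers: "claw": the opening in per cent of the stroke, from 0 (shut) to 100 (fully open); "x", "y", "z": the shift along the world's x, y, z in mm; "roll": the turn about the world's z in degrees. A call has 1 to 12 rows; each row shifts and turns the commanded pose from where the row before left it; what a row does not reach is not made up. A row lasts 1/12 s, in which the tool goes at most 41.7 mm and 7.16 degrees, less where a joint would pass 70% of its speed; a pose out of reach is approached as far as the arm can. A call is refused whole if a number of a shift passes 41.7 or a number of a turn 7.16, either way. A call with a gripper value outside its range is refused whole. The fingers move at their own pace and stop on an object; FORCE is the grip in N (left out, the last holds). Time passes only in rows, so rows that do not move let the fingers close. It gives the time, the measured TCP pose, the force, the opening and the grip force at its end, in the units of the state.
- get_obs(): the state, without advancing time (a new reading comes with each control period).
- capture(name): name is "scene" or "top" or "wrist"; returns a dict with "img" (384x512x3 uint8, blue, green, red), "intrinsics" (3x3 intrinsics, pixels), "k1" (the pictures are not rectified: a ray, as slopes to the right and down, at radius r is drawn at 1 + k1 r^2 times it, then the intrinsics apply), "world_from_camera" (4x4, takes a point from camera to world coordinates); the wrist camera has in their place "hand_eye" (4x4, takes a point from camera to tool coordinates, whose origin is the TCP and whose axes are the flange's). Camera axes: x right, y up, looking along -z (the intrinsics and any distortion apply to the point x, -y, -z); pixel columns grow to the right and rows downward; lengths in m; the calibration is good to about 2 mm. A picture is of the moment at which its call begins: read the wrist's pose just before it. There is no depth.
- close_job(): hands the job in; it is judged then, once.
The state is a dict: "clock": time; "joint_pos": joint angles; "dq": joint speeds; "tau": joint torques, N m; "tool_pos": TCP position; "tool_rot": TCP orientation; "contact_force": force on the tool from outside, world axes, zero at the start; "moment": the same for the moment, N m; "opening": opening from 0.0 (shut) to 1.0 (fully open); "grip_force": force on a finger pad.
Only numpy, scipy, OpenCV 4.12 (cv2) and the standard library are available. Lean on these libraries where they do the work, as an engineer would, in place of code of your own. Each camera call takes 0.05 s, during which the arm holds its last target. There are 200 camera calls.

TASK

I need a fresh silica cartridge for a camera case. Lift the cabinet's clear top flap by its overhanging front lip, right over backwards until it stays open by itself, then press the dispenser's push-button in the well all the way down so that the cartridge rolls out into the little trough at the dispenser's front. Leave the flap standing open and the cartridge in the trough, and do not shift the other things in the well and on the bench.

Things in the scene. Friction and masses are not known exactly. Their poses are not given: they have to be found in the camera images.
- cabinet: Low plywood bench cabinet, fixed, 186 mm deep (x) by 376 mm wide (y), its rim 140 mm above the bench. Origin: centre of its underside on the bench; x points from its front to its back, y along its width, z up; the front (-x side, with two flush drawer fronts) faces the robot. The open-topped well inside is 170 x 360 mm, its floor 48 mm above the bench, walls 8 mm thick, with two 6 mm dividers (55 mm high) across at y = -61 and +61 mm that make three bays 116 mm wide.
- flap (a joint): Angle (rad) of the cabinet's top flap about its rear hinge line: 0 closed, growing as it is lifted; it stops at 1.92 (leaning back 20 degrees past upright). It weighs about 0.4 kg and has no stay: let go before upright it falls shut, let go past upright (1.65 and more) it falls back on its stop and stays open.
- flap_hinge (a point): Middle of the flap's hinge line: on the cabinet's top rear edge, 140 mm above the bench; x, y, z axes as the cabinet's. The flap turns about the y axis through this point.
- flap_lip (a point): Middle of the lower edge of the flap's front lip. The flap is a plywood frame, 12 mm thick, 212 mm from hinge line to lip and 376 mm wide, round a clear panel; its plain front rail, 46 mm deep, overhangs the cabinet's front face by 26 mm over the whole width, and below the overhang the space is free down to the bench. The point moves with the flap; its axes are the cabinet's when the flap is closed.
- dispenser: Grey plastic silica-cartridge dispenser, 125 mm long (x), 84 mm wide (y), housing 60 mm high, fixed on the well floor in one of the three bays, its front with the open trough facing the cabinet's front (-x). Origin: on the well floor under the housing's centre; x to its back, z up. The trough at its front lies between x = -62 and -22 mm, 70 mm wide, floor at z = 6 mm, walls up to z = 26 mm. The white ramp behind it holds one cartridge behind the push-button's gate.
- button (a joint): How far the dispenser's push-button is pressed (m): 0 up, 0.011 fully down. Spring-loaded, about 1.5 N to start and 4.5 N fully down; it comes back up when let go. It lowers the gate in front of the cartridge, which rolls off from about 8 mm on, within half a second.
- button_top (a point): Centre of the flat top of the push-button, a black plastic bar cap 34 mm (x) by 84 mm (y), 10 mm thick, on top of the dispenser, 84 mm above the well floor when up (8 mm below the cabinet's rim). Moves with the button.
- cartridge_mid (a point): Centre of the white silica cartridge, a cylinder 24 mm in diameter and 64 mm long lying across the dispenser (along its y), 35 g, loose. At the start it lies on the ramp inside the dispenser at x = 0, z = 37 mm of the dispenser; in the trough its centre is at about z = 18 mm.
- filter_box_a: Lower one of two clear snap boxes with a polariser filter, 78 x 78 x 20 mm, loose, stacked in one bay of the well. Origin: centre of its underside. Leave in place.
- filter_box_b: Upper clear snap box, 78 x 78 x 20 mm, on the first. Origin: centre of its underside. Leave in place.
- filter_wrench: Black plastic filter wrench, an open ring 82 mm across with two short arms, 10 mm thick, on the snap boxes. Origin: centre of the ring, underside. Leave in place.
- hex_key: Steel L-shaped hex key, about 100 x 36 mm, 8 mm thick, on the well floor in front of the snap boxes. Origin: its middle, underside. Leave in place.
- blower: Red silicone air blower, 128 mm long and 58 mm thick, lying in a bay of the well. Origin: underside, middle of its length. Leave in place.
- lens: Black camera lens standing on the bench to the left (+y) of the cabinet, 82 mm in diameter, 112 mm high. Origin: centre of its underside. Leave in place.
- camera: Black camera body standing on the bench to the right (-y) of the cabinet, 136 mm wide, about 70 mm deep, 115 mm high. Origin: centre of its underside. Leave in place.

How it is judged:
On the way, in this order (a step that is already met when the one before it is completed fails the run):
1. the flap is lifted past upright (over 1.65 rad) (value of joint flap above 1.65 rad), for 0.2 s.
2. with the flap standing open, the push-button is pressed down (9 of its 11 mm or more) (value of joint button above 0.009 m and value of joint flap above 1.65 rad), for 0.1 s.
At the end, for the whole second after the job is handed in: The flap stands open by itself (over 1.65 rad), the push-button is up again (within 2 mm), and the cartridge lies in the dispenser's trough (its centre 26 to 62 mm in front of the dispenser's origin, within 20 mm of its middle line and 10 to 26 mm above the well floor) (value of joint flap above 1.65 rad and value of joint button below 0.002 m and x of cartridge_mid in the frame of dispenser between -0.062 and -0.026 m and y of cartridge_mid in the frame of dispenser between -0.02 and 0.02 m and z of cartridge_mid in the frame of dispenser between 0.01 and 0.026 m); the robot touches nothing.
It fails at once if one of the other things in the well (snap boxes, filter wrench, hex key, blower) is shifted by more than 30 mm (distance of any of filter_box_a, filter_box_b, filter_wrench, hex_key, blower from where it was at the start of the episode above 0.03 m).
It fails at once if the lens or the camera on the bench is shifted by more than 30 mm (distance of any of lens, camera from where it was at the start of the episode above 0.03 m).
It also fails if it takes over 58 s, if anything falls off the work surface, if the arm or the gripper's body presses on something with over 40 N, if the wrist force passes 120 N, or if a joint passes its speed limit or range.

## Working session

There is one attempt and no reset: what is moved stays moved. The work goes in short steps, Python scripts to look and compute and a shell command to move; the robot and the scene stay as the last step left them, time stands still between calls to the robot, and variables do not carry over. Pictures are saved under pics/ and viewed, at most 10 in all, crops included, and the job is handed in when it is done.

```bash
mkdir -p pics; ls
python3 - <<'E'
from plant import *
import cv2
o=get_obs();print(o)
for n in("scene","top"):
    c=capture(n);cv2.imwrite(f"pics/{n}0.png",c["img"]);print(n,c["intrinsics"],c["k1"],c["world_from_camera"])
E
```

```text
pics
{'clock': 0.0, 'joint_pos': array([ 1.17190142e+00,  8.79752085e-02,  1.37224197e+00, -1.29632173e-06,
        1.68359274e+00, -1.03080715e-01]), 'dq': array([-0.00053834, -0.001179  , -0.00029007,  0.00035851, -0.00094574,
        0.00044634]), 'tau': array([-3.95752677e-04, -3.40180492e+01, -3.02425575e+01,  7.15550361e-02,
        3.29805573e-02, -1.88738222e-04]), 'tool_pos': array([0.16011741, 0.52560796, 0.20429937]), 'tool_rot': array([-3.13938702e+00, -2.26871132e-04,  2.84577807e+00]), 'contact_force': array([-0.4327131 , -0.70642684,  0.30926989]), 'moment': array([-0.0207711 ,  0.00671655, -0.02944985]), 'grip_force': 0.0, 'opening': 0.9986240028985284}
scene [[351.70596018   0.         254.74476108]
 [  0.         351.70596018 189.86265052]
 [  0.           0.           1.        ]] -0.10757694633676088 [[ 0.65848933 -0.57602095  0.48434664  1.14200716]
 [ 0.75252126  0.49524978 -0.43409608 -0.52346639]
 [ 0.01017587  0.65032878  0.75958471  1.02163053]
 [ 0.          0.          0.          1.        ]]
top [[464.48524282   0.         251.00448822]
 [  0.         464.48524282 188.15671247]
 [  0.           0.           1.        ]] -0.0749655294807658 [[ 0.02154266  0.99312749 -0.1150378   0.3835124 ]
 [-0.999737    0.02230394  0.00533438  0.00858034]
 [ 0.00786351  0.11489263  0.99334679  1.84137681]
 [ 0.          0.          0.          1.        ]]
```

View pics/top0.png

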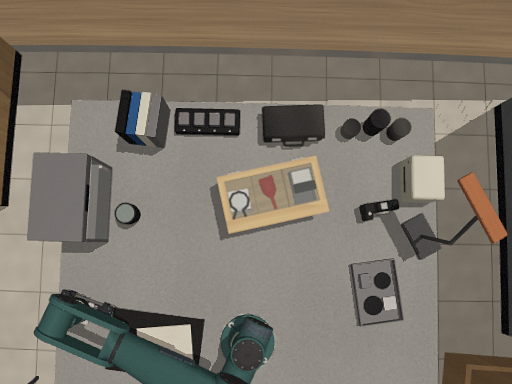

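View pics/scene0.png

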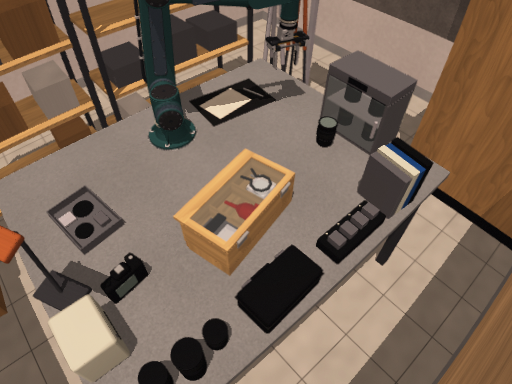

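The top view shows the cabinet's flap with corners near (218,177), (318,157), (328,212) and (229,232). The dispenser is in the right (-y) bay near (303,183), the lens at (127,213) and the camera at (379,209). I'll zoom in on the cabinet.

Run:
```python
import cv2
a=cv2.imread("pics/top0.png")[145:245,205:338]
cv2.imwrite("pics/crop0.png",cv2.resize(a,None,fx=6,fy=6,interpolation=cv2.INTER_CUBIC))
```

```text
(no output)
```

View pics/crop0.png

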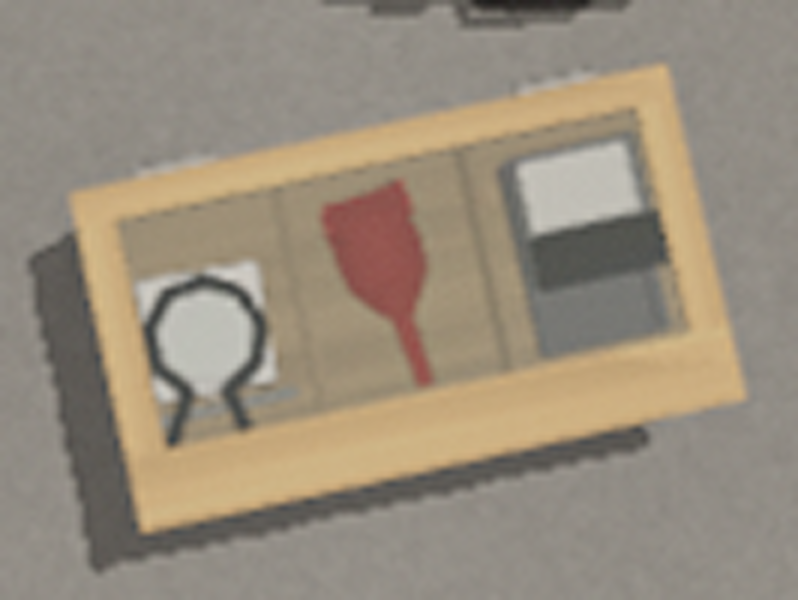

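The crop shows the flap's corners at (70,193), (667,66), (747,400) and (141,534), and the button bar's centre at about (599,250).

```bash
cat > h.py <<'E'
import numpy as np,cv2
K={"top":(464.48524282,251.00448822,188.15671247,-0.0749655294807658,np.array([[0.02154266,0.99312749,-0.1150378,0.3835124],[-0.999737,0.02230394,0.00533438,0.00858034],[0.00786351,0.11489263,0.99334679,1.84137681]]))}
def ray(px,f,cx,cy,k1,T,z):
    M=np.array([[f,0,cx],[0,f,cy],[0,0,1.]])
    u=cv2.undistortPointsIter(np.array([[px]],float),M,np.array([k1,0,0,0,0.]),None,None,(3,50,1e-10)).ravel()
    d=T[:3,:3]@[u[0],-u[1],-1];o=T[:3,3];return o+d*(z-o[2])/d[2]
E
python3 - <<'E'
from h import *
k=K["top"];c=lambda p:(205+(p[0]+.5)/6-.5,145+(p[1]+.5)/6-.5)
P=np.array([ray(c(p),*k,.152) for p in[(70,193),(667,66),(747,400),(141,534)]])
print(P)
ev=[np.linalg.norm(P[i]-P[(i+1)%4]) for i in range(4)];print(ev)
yax=(P[0]-P[1])+(P[3]-P[2]);xax=(P[0]-P[3])+(P[1]-P[2])
th=np.arctan2(-yax[0],yax[1]);print(np.degrees(th),np.degrees(np.arctan2(xax[1],xax[0])))
ct=P.mean(0);X=np.array([np.cos(th),np.sin(th),0]);Y=np.array([-np.sin(th),np.cos(th),0])
print("ctr",ct,"hinge",ct+.106*X,"lip",ct-.106*X,"front cabinet",ct-.08*X)
b=ray(c((599,250)),*k,.132);print("button",b,(b-ct)@X,(b-ct)@Y)
print("lens",ray((127,213),*k,.112),"cam",ray((379,209),*k,.115))
E
```

```text
[[ 0.61843946  0.12798648  0.152     ]
 [ 0.70591252 -0.23753424  0.152     ]
 [ 0.50064159 -0.28754023  0.152     ]
 [ 0.41168325  0.07894926  0.152     ]]
[np.float64(0.3758416343556987), np.float64(0.21127412465523637), np.float64(0.37713144939439136), np.float64(0.21249183194182403)]
13.551150252200623 13.516335368911081
ctr [ 0.5591692  -0.07953468  0.152     ] hinge [ 0.66221828 -0.05469746  0.152     ] lip [ 0.45612012 -0.10437189  0.152     ] front cabinet [ 0.48139631 -0.09827975  0.152     ]
button [ 0.59305251 -0.19875539  0.132     ] 0.005005024203946717 -0.12384105357550379
lens [0.4799155  0.46072242 0.112     ] cam [ 0.51550714 -0.48258972  0.115     ]
```

The fitted flap measures 376 x 212 mm, as given, with a yaw of 13.5°. The tool only turns about z, so I'll shut the fingers and bring them flat against the lip. Then I'll push inward and upward along the arc.

```bash
python3 -m crank '[{"x":15,"y":-38,"roll":6.1,"claw":0},{"x":15,"y":-38,"roll":6.1},{"x":15,"y":-38,"roll":6.1},{"x":15,"y":-38,"roll":6.1},{"x":15,"y":-38,"roll":6.1},{"x":15,"y":-38},{"x":15,"y":-38},{"x":15,"y":-38},{"x":15,"y":-38},{"x":15,"y":-38},{"x":15,"y":-38},{"x":15,"y":-38}]' 20
python3 -m crank '[{"x":15,"y":-38},{"x":15,"y":-38},{"x":15,"y":-38},{"x":15,"y":-38},{"x":10,"y":-30},{"z":-30},{"z":-30},{"z":-30},{},{}]'
```

```text
validation failed for argument at $[0]...
validation failed for argument at $[0]...
```

```bash
python3 -m crank '[{"claw":0,"x":15,"y":-38,"z":0,"roll":6.1},{"claw":0,"x":15,"y":-38,"z":0,"roll":6.1},{"claw":0,"x":15,"y":-38,"z":0,"roll":6.1},{"claw":0,"x":15,"y":-38,"z":0,"roll":6.1},{"claw":0,"x":15,"y":-38,"z":0,"roll":6.1},{"claw":0,"x":15,"y":-38,"z":0,"roll":0},{"claw":0,"x":15,"y":-38,"z":0,"roll":0},{"claw":0,"x":15,"y":-38,"z":0,"roll":0},{"claw":0,"x":15,"y":-38,"z":0,"roll":0},{"claw":0,"x":15,"y":-38,"z":0,"roll":0},{"claw":0,"x":15,"y":-38,"z":0,"roll":0},{"claw":0,"x":15,"y":-38,"z":0,"roll":0}]' 20
```

```text
clock: 1.1
tool_pos: [0.3396, 0.0702, 0.2054]
tool_rot: [3.141, 0.001, -2.91]
contact_force: [-0.1, 0.4, -0.4]
opening: 0.184
grip_force: 0.0
```

```bash
python3 -m crank '[{"claw":0,"x":14,"y":-37,"z":0,"roll":0},{"claw":0,"x":14,"y":-37,"z":0,"roll":0},{"claw":0,"x":14,"y":-37,"z":0,"roll":0},{"claw":0,"x":14,"y":-37,"z":0,"roll":0},{"claw":0,"x":14,"y":-37,"z":0,"roll":0},{"claw":0,"x":0,"y":0,"z":-30,"roll":0},{"claw":0,"x":0,"y":0,"z":-30,"roll":0},{"claw":0,"x":0,"y":0,"z":-30,"roll":0},{"claw":0,"x":0,"y":0,"z":0,"roll":0},{"claw":0,"x":0,"y":0,"z":0,"roll":0}]'
python3 - <<'E'
from plant import *
import cv2
o=get_obs();print(o["tool_pos"],o["tool_rot"],o["contact_force"])
c=capture("wrist");cv2.imwrite("pics/w0.png",c["img"]);print(c["hand_eye"],c["intrinsics"],c["k1"])
E
```

```text
clock: 1.93
tool_pos: [0.4082, -0.1123, 0.1139]
tool_rot: [3.139, -0.004, -2.911]
contact_force: [0.6, 0.9, 0.6]
opening: 0.004
grip_force: 0.0
[ 0.40816282 -0.11232042  0.11394575] [ 3.13865388 -0.00393501 -2.91084942] [0.63264775 0.88712407 0.57756801]
[[ 1.88339564e-04  9.57811698e-01  2.87396443e-01  8.40920171e-02]
 [ 9.99999950e-01 -1.07644648e-04 -2.96580746e-04 -3.80885544e-04]
 [-2.53131819e-04  2.87396485e-01 -9.57811671e-01 -1.79925796e-01]
 [ 0.00000000e+00  0.00000000e+00  0.00000000e+00  1.00000000e+00]] [[268.01657398   0.         259.60210914]
 [  0.         268.01657398 195.06134843]
 [  0.           0.           1.        ]] -0.0010034327169335458
```

View pics/w0.png

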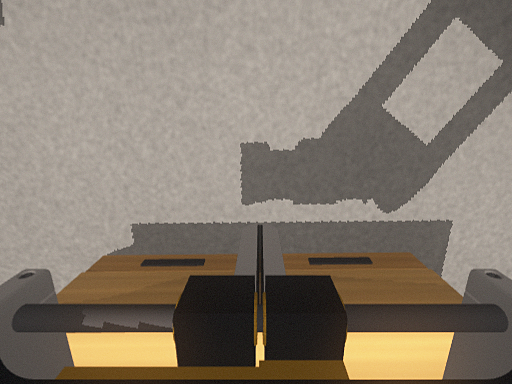

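The wrist view shows the shut fingers centred at about (260,300), with the drawer fronts and lip ahead of them. I'll advance to contact.

```bash
python3 -m crank '[{"claw":0,"x":10,"y":2.3,"z":0,"roll":0},{"claw":0,"x":10,"y":2.3,"z":0,"roll":0},{"claw":0,"x":10,"y":2.3,"z":0,"roll":0},{"claw":0,"x":3,"y":0.7,"z":0,"roll":0},{"claw":0,"x":3,"y":0.7,"z":0,"roll":0},{"claw":0,"x":0,"y":0,"z":0,"roll":0},{"claw":0,"x":0,"y":0,"z":0,"roll":0}]'
```

```text
clock: 2.57
tool_pos: [0.4457, -0.1044, 0.1155]
tool_rot: [3.141, -0.0, -2.91]
contact_force: [-0.5, -0.5, 0.2]
opening: 0.005
grip_force: 0.0
```

```bash
python3 -m crank '[{"claw":0,"x":2,"y":0.5,"z":0,"roll":0},{"claw":0,"x":2,"y":0.5,"z":0,"roll":0},{"claw":0,"x":0,"y":0,"z":0,"roll":0},{"claw":0,"x":0,"y":0,"z":0,"roll":0}]'
```

```text
clock: 2.9
tool_pos: [0.4473, -0.104, 0.1154]
tool_rot: [3.141, -0.005, -2.911]
contact_force: [-5.9, -1.0, 3.8]
opening: 0.002
grip_force: 3.2
```

Contact at about 6 N. I'll press a little more and start lifting.

```bash
python3 -m crank '[{"claw":0,"x":2,"y":0.5,"z":0,"roll":0},{"claw":0,"x":0,"y":0,"z":3,"roll":0},{"claw":0,"x":0,"y":0,"z":3,"roll":0},{"claw":0,"x":0,"y":0,"z":3,"roll":0},{"claw":0,"x":0,"y":0,"z":0,"roll":0}]'
python3 - <<'E'
from plant import *
import cv2
o=get_obs();print(o["contact_force"])
a=capture("wrist")["img"];b=capture("scene")["img"][130:290,150:330]
cv2.imwrite("pics/p1.png",__import__("numpy").hstack([cv2.resize(a[192:],(384,144)),cv2.resize(b,(162*2,144*2))[:144]]) if 0 else cv2.resize(b,None,fx=3,fy=3,interpolation=2))
E
```

```text
clock: 3.32
tool_pos: [0.4475, -0.1039, 0.1232]
tool_rot: [3.14, -0.01, -2.912]
contact_force: [-8.1, -2.3, -1.4]
opening: 0.006
grip_force: 4.3
[-8.06144962 -2.33439271 -1.39720592]
```

View pics/p1.png

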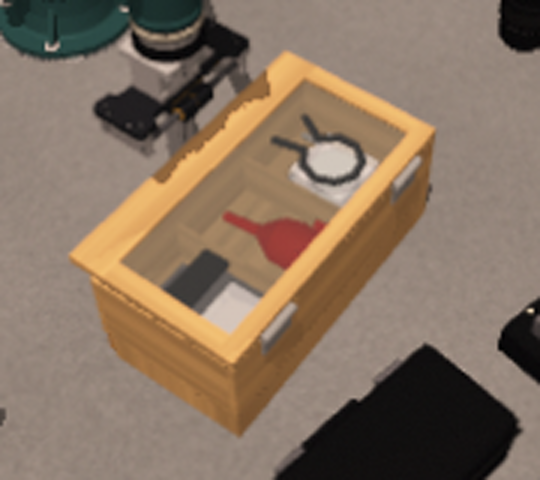

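```bash
python3 -m crank '[{"claw":0,"x":2,"y":0.5,"z":3,"roll":0},{"claw":0,"x":0,"y":0,"z":3,"roll":0},{"claw":0,"x":0,"y":0,"z":3,"roll":0},{"claw":0,"x":0,"y":0,"z":3,"roll":0},{"claw":0,"x":0,"y":0,"z":3,"roll":0},{"claw":0,"x":0,"y":0,"z":0,"roll":0}]'
python3 - <<'E'
from plant import *
import cv2
b=capture("top");cv2.imwrite("pics/t1.png",b["img"]);b=b["img"][145:245,205:338]
a=cv2.imread("pics/crop0.png");b=cv2.resize(b,None,fx=6,fy=6,interpolation=2)
import numpy as np
# front-edge row positions near both ends of the rail, before/after
for col in (250,400,650,700):
    f=lambda im:[int(v) for v in im[380:560:6,col].astype(int)[:,2]-im[380:560:6,col].astype(int)[:,0]]
    e=lambda im:int(380+np.max(np.where((im[380:560,col,2].astype(int)-im[380:560,col,0])>60)[0]))
    print(col,e(a),e(b))
E
```

```text
clock: 3.92
tool_pos: [0.4487, -0.1037, 0.1381]
tool_rot: [3.14, -0.012, -2.912]
contact_force: [-10.7, -3.4, 0.1]
opening: 0.004
grip_force: 5.5
250 507 499Traceback (most recent call last):
  File "<stdin>", line 10, in <module>
  File "<stdin>", line 9, in <lambda>
    return _wrapreduction(a, np.maximum, 'max', axis, None, out,
                          keepdims=keepdims, initial=initial, where=where)
    return ufunc.reduce(obj, axis, dtype, out, **passkwargs)
           ~~~~~~~~~~~~^^^^^^^^^^^^^^^^^^^^^^^^^^^^^^^^^^^^^
ValueError: zero-size array to reduction operation maximum which has no identity
```

Run:
```python
import cv2
b=cv2.imread("pics/t1.png")[145:245,205:338]
cv2.imwrite("pics/crop1.png",cv2.resize(b,None,fx=6,fy=6,interpolation=2))
```

```text
(no output)
```

View pics/crop1.png

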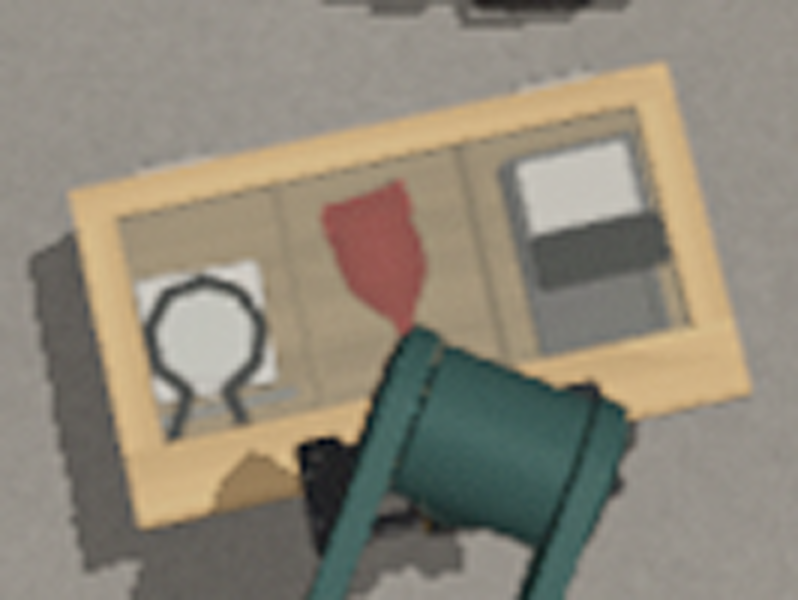

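The front corners have shifted outward and back, by about 4 to 7 crop px, to (751,393) and (139,528). That fits a lip raised about 22 mm, so friction is holding the flap. I'll follow the arc.

```bash
python3 -m crank '[{"claw":0,"x":2,"y":0.5,"z":9,"roll":0},{"claw":0,"x":2,"y":0.5,"z":9,"roll":0},{"claw":0,"x":3,"y":0.7,"z":10,"roll":0},{"claw":0,"x":3,"y":0.7,"z":10,"roll":0},{"claw":0,"x":3.6,"y":0.9,"z":9.5,"roll":0},{"claw":0,"x":3.6,"y":0.9,"z":9.5,"roll":0}]'
```

```text
clock: 4.47
tool_pos: [0.4633, -0.1, 0.1957]
tool_rot: [3.14, -0.019, -2.914]
contact_force: [-18.5, -3.8, 5.1]
opening: 0.003
grip_force: 9.6
```

Consistent with the arc at θ≈0.39. I'll continue without adding lead.

```bash
python3 -m crank '[{"claw":0,"x":3.5,"y":0.8,"z":9.5,"roll":0},{"claw":0,"x":3.5,"y":0.8,"z":9.5,"roll":0},{"claw":0,"x":5,"y":1.2,"z":9,"roll":0},{"claw":0,"x":5,"y":1.2,"z":9,"roll":0},{"claw":0,"x":6,"y":1.4,"z":8.5,"roll":0},{"claw":0,"x":6,"y":1.4,"z":8.5,"roll":0}]'
```

```text
clock: 4.97
tool_pos: [0.4969, -0.0919, 0.2518]
tool_rot: [3.141, -0.006, -2.912]
contact_force: [-7.7, -0.1, 5.8]
opening: 0.007
grip_force: 3.7
```

```bash
python3 -m crank '[{"claw":0,"x":7,"y":1.7,"z":7.5,"roll":0},{"claw":0,"x":7,"y":1.7,"z":7.5,"roll":0},{"claw":0,"x":7.7,"y":1.9,"z":7,"roll":0},{"claw":0,"x":7.7,"y":1.9,"z":7,"roll":0},{"claw":0,"x":8.4,"y":2,"z":6,"roll":0},{"claw":0,"x":8.4,"y":2,"z":6,"roll":0},{"claw":0,"x":9,"y":2.2,"z":5,"roll":0},{"claw":0,"x":9,"y":2.2,"z":5,"roll":0}]'
```

```text
clock: 5.63
tool_pos: [0.5639, -0.0761, 0.3025]
tool_rot: [-3.141, -0.0, -2.911]
contact_force: [-2.3, -1.2, 1.7]
opening: 0.004
grip_force: 0.8
```

```bash
python3 -m crank '[{"claw":0,"x":9.4,"y":2.2,"z":4,"roll":0},{"claw":0,"x":9.4,"y":2.2,"z":4,"roll":0},{"claw":0,"x":9.8,"y":2.3,"z":2,"roll":0},{"claw":0,"x":9.8,"y":2.3,"z":1,"roll":0},{"claw":0,"x":10,"y":2.4,"z":0,"roll":0},{"claw":0,"x":10,"y":2.4,"z":0,"roll":0},{"claw":0,"x":10,"y":2.4,"z":0,"roll":0},{"claw":0,"x":10,"y":2.4,"z":0,"roll":0},{"claw":0,"x":10,"y":2.4,"z":0,"roll":0},{"claw":0,"x":10,"y":2.4,"z":0,"roll":0}]'
```

```text
clock: 6.47
tool_pos: [0.6629, -0.0526, 0.3123]
tool_rot: [3.141, -0.0, -2.911]
contact_force: [0.4, -0.9, 0.0]
opening: 0.006
grip_force: 0.0
```

```bash
python3 -m crank '[{"claw":0,"x":10,"y":2.4,"z":0,"roll":0},{"claw":0,"x":10,"y":2.4,"z":0,"roll":0},{"claw":0,"x":10,"y":2.4,"z":0,"roll":0},{"claw":0,"x":0,"y":0,"z":0,"roll":0},{"claw":0,"x":0,"y":0,"z":0,"roll":0},{"claw":0,"x":0,"y":0,"z":0,"roll":0}]'
python3 - <<'E'
from plant import *
import cv2
b=capture("scene")["img"][60:320,110:400]
cv2.imwrite("pics/s2.png",cv2.resize(b,None,fx=2,fy=2,interpolation=2))
E
```

```text
clock: 6.97
tool_pos: [0.6921, -0.0456, 0.3124]
tool_rot: [3.141, -0.0, -2.911]
contact_force: [-0.3, 0.7, 0.8]
opening: 0.003
grip_force: 0.0
```

View pics/s2.png

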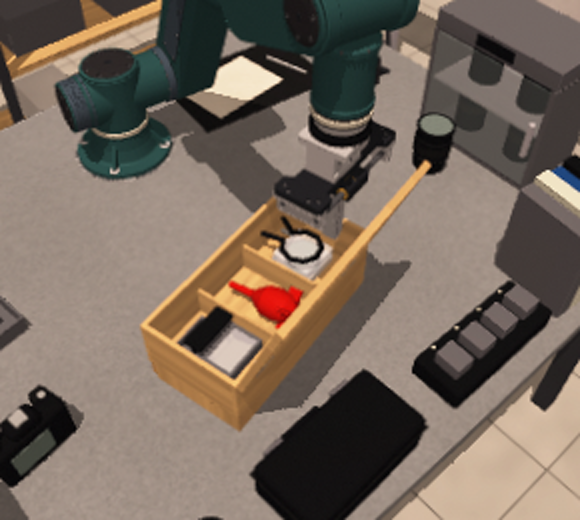

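The scene view shows the flap standing open and leaning back beyond the hinge, seen edge-on around (370–430, 170–240). The well is open, the contents haven't moved and the tool feels no force. Next is the button.

```bash
python3 -m crank '[{"claw":0,"x":-30,"y":-7,"z":0,"roll":0},{"claw":0,"x":-30,"y":-7,"z":0,"roll":0},{"claw":0,"x":-10,"y":-35,"z":0,"roll":0},{"claw":0,"x":-10,"y":-35,"z":0,"roll":0},{"claw":0,"x":-10,"y":-35,"z":0,"roll":0},{"claw":0,"x":-9,"y":-34,"z":0,"roll":0},{"claw":0,"x":0,"y":0,"z":-30,"roll":0},{"claw":0,"x":0,"y":0,"z":-30,"roll":0},{"claw":0,"x":0,"y":0,"z":-30,"roll":0},{"claw":0,"x":0,"y":0,"z":-30,"roll":0},{"claw":0,"x":0,"y":0,"z":-20,"roll":0},{"claw":0,"x":0,"y":0,"z":0,"roll":0}]'
python3 - <<'E'
from plant import *
import cv2
o=get_obs();print(o["tool_pos"],o["contact_force"])
cv2.imwrite("pics/w2.png",capture("wrist")["img"])
E
```

```text
clock: 8.02
tool_pos: [0.59, -0.1973, 0.1666]
tool_rot: [3.135, -0.008, -2.911]
contact_force: [-1.2, -0.7, -0.1]
opening: 0.008
grip_force: 0.0
[ 0.59000309 -0.19726157  0.1666413 ] [-1.24162533 -0.65997299 -0.1321645 ]
```

View pics/w2.png

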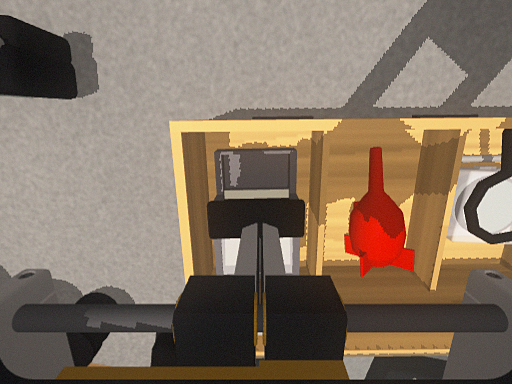

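The wrist view shows the fingertips at about (260,228), over the black bar spanning (207–305, 198–238). The trough in front at (257,172) is empty. I'll press.

```bash
python3 -m crank '[{"claw":0,"x":2,"y":-1,"z":-12,"roll":0},{"claw":0,"x":0,"y":0,"z":-12,"roll":0},{"claw":0,"x":0,"y":0,"z":-5,"roll":0},{"claw":0,"x":0,"y":0,"z":-5,"roll":0},{"claw":0,"x":0,"y":0,"z":-5,"roll":0},{"claw":0,"x":0,"y":0,"z":-5,"roll":0},{"claw":0,"x":0,"y":0,"z":-3,"roll":0},{"claw":0,"x":0,"y":0,"z":0,"roll":0},{"claw":0,"x":0,"y":0,"z":0,"roll":0}]'
```

```text
clock: 8.82
tool_pos: [0.5957, -0.1995, 0.1262]
tool_rot: [-3.141, 0.001, -2.911]
contact_force: [-0.1, 0.4, 2.8]
opening: 0.006
grip_force: 1.4
```

```bash
python3 -m crank '[{"claw":0,"x":0,"y":0,"z":-3,"roll":0},{"claw":0,"x":0,"y":0,"z":-3,"roll":0},{"claw":0,"x":0,"y":0,"z":-3,"roll":0},{"claw":0,"x":0,"y":0,"z":0,"roll":0},{"claw":0,"x":0,"y":0,"z":0,"roll":0},{"claw":0,"x":0,"y":0,"z":0,"roll":0}]'
```

```text
clock: 9.32
tool_pos: [0.596, -0.1995, 0.1211]
tool_rot: [-3.139, 0.003, -2.91]
contact_force: [-4.2, 2.5, 14.2]
opening: 0.008
grip_force: 7.6
```

Hit the hard stop: 14 N with about 11 mm of travel. I'll hold briefly, then lift off and look.

```bash
python3 -m crank '[{"claw":0,"x":0,"y":0,"z":0,"roll":0},{"claw":0,"x":0,"y":0,"z":0,"roll":0},{"claw":0,"x":0,"y":0,"z":0,"roll":0},{"claw":0,"x":0,"y":0,"z":0,"roll":0},{"claw":0,"x":0,"y":0,"z":8,"roll":0},{"claw":0,"x":0,"y":0,"z":10,"roll":0},{"claw":0,"x":0,"y":0,"z":30,"roll":0},{"claw":0,"x":0,"y":0,"z":30,"roll":0},{"claw":0,"x":0,"y":0,"z":30,"roll":0},{"claw":0,"x":-10,"y":0,"z":30,"roll":0},{"claw":0,"x":-30,"y":0,"z":0,"roll":0},{"claw":0,"x":0,"y":0,"z":0,"roll":0}]'
python3 - <<'E'
from plant import *
import cv2,numpy as np
a=capture("wrist")["img"];b=capture("top")["img"][120:245,195:345];s=capture("scene")["img"][90:290,170:350]
r=lambda i:cv2.resize(i,(400,300),interpolation=2)
cv2.imwrite("pics/f.png",np.vstack([np.hstack([r(a),r(b)]),np.hstack([r(s),r(a[120:300,180:420])])]))
E
```

```text
clock: 10.32
tool_pos: [0.5529, -0.1996, 0.2567]
tool_rot: [-3.14, 0.0, -2.912]
contact_force: [0.5, 0.0, -0.8]
opening: 0.004
grip_force: 0.0
```

View pics/f.png

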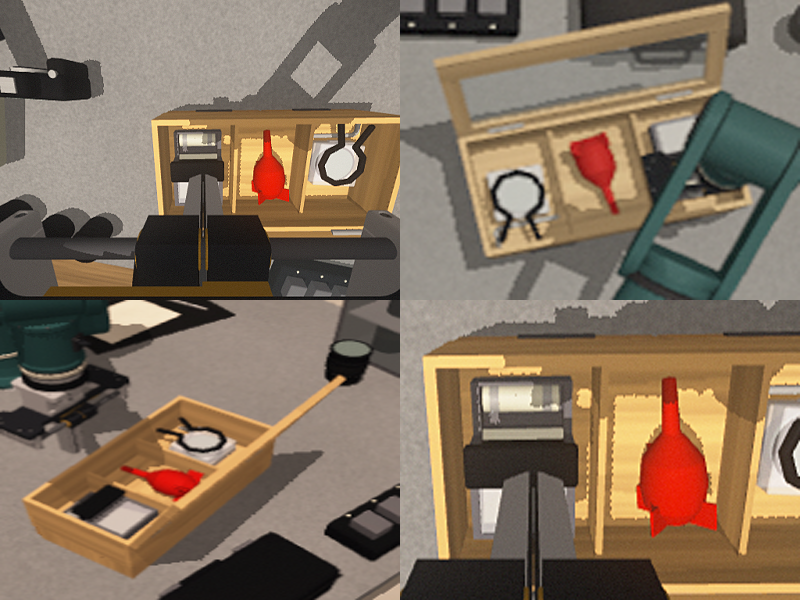

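The pictures show the white cartridge lying in the trough at (522,398) in the lower-right panel. The flap is leaning back open, everything else is in place, and the tool is clear at z = 0.257.

Run:
```python
from plant import *
print(close_job())
```

```text
the job is handed in; nothing more can be done
None
```

The job is handed in, though its verdict was not reported: the flap stands open past upright, the button was pressed to its stop and released, the cartridge lies in the trough, and nothing else looked moved in the last pictures.

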